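Roll a topping tin in front of the code reader

TASK

Log the tin that lies on its side on the rubber mat: with the fingertips on its top, gently roll it along the mat until its end is centred in front of the code reader's window and it has come to rest there, still lying on the mat and facing the window squarely. Push it only on its top: do not grip, lift, drag or shove it from the side, and leave everything else where it stands.

Things in the scene. Friction and masses are not known exactly. Their poses are not given: they have to be found in the camera images.
- tin: The only lying tin: steel, paper-wrapped, 84 mm in diameter, 110 mm long, about 0.5 kg, on its side on the mat. Origin: middle of its axis, 46 mm above the table. x runs along its axis to the lid end with the striped label, on the reader's side; y and z turn as it rolls. Starts 110-170 mm left or right of the reader's middle. A fingertip driving its top moves twice as far as the tin.
- station: Fixed station: black rubber mat 160 (x) by 480 (y) by 4 mm, a white code reader in the middle of its far long edge. Origin: mat centre at table height; x to the reader, y left along the mat, z up. The tin rolls along y and is in place with its middle at y = 0. Friction about 0.6, some rolling resistance: let go at 0.05 m/s the tin stops within about 5 mm and stays.
- window (a point): Middle of the reader's window, a black 70 mm square on its front face, 53 mm above the table, at x = 90 mm, y = 0 in the station's frame; it looks along the station's -x. The reader is 110 mm wide, 124 mm high and reaches back to x = 180 mm.
- jar: Bystander: closed white jar standing on the mat, 66 mm in diameter, 100 mm high, on the side of the reader opposite the tin, 110 to 170 mm from the middle. Origin: centre of its underside.
- shaker: Bystander: clear shaker with a steel cap standing to the left of the reader beyond the mat, 46 mm in diameter, 90 mm high. Origin: centre of its underside.
- spare_tin: Bystander: a tin like the other, standing upright to the right of the reader beyond the mat, 84 mm in diameter, 110 mm high. Origin: centre of its underside.
- syrup: Bystander: amber bottle on the right, 64 mm in diameter, 190 mm high. Origin: centre of its underside.
- cups: Bystander: paper cup on the right, 84 mm in diameter, 120 mm high. Origin: centre of its underside.
- jug: Bystander: steel mug on the left, 96 mm in diameter, 110 mm high, handle to its +y. Origin: centre of its underside.
- spatula: Bystander: spatula lying on the table near the robot on the right, clear of the mat.
Mind the look-alikes: they are no part of the job. Leave any blue or orange look-alike of the tin alone.

How it is judged (in metres and radians):
On the way:
1. the fingertips press on the top of the tin (contact force between the fingers and tin above 0.3 N and height (world z) of the grasp point above 0.085 m), for 0.1 s.
At the end, for the whole second after the job is handed in: The tin lies on the mat at rest, its middle within 12 mm (along the mat) of straight in front of the middle of the window and within 30 mm (across the mat) of the mat's centre line, its axis within 0.2 rad of square to the window (y of tin in the frame of station between -0.012 and 0.012 m and x of tin in the frame of station between -0.03 and 0.03 m and angle between the x axis of tin and the x axis of station, either way round below 0.2 rad and height (world z) of tin between 0.042 and 0.05 m and linear speed of tin below 0.01 m/s); the robot touches nothing.
It fails at once if the tin is lifted more than 12 mm or tipped up on end (height (world z) of tin above 0.058 m or angle between tin's own x axis and vertical below 1.25 rad or angle between tin's own x axis and vertical above 1.89 rad).
It fails at once if the tin is gripped or shoved low on its side: touched with the grasp point under 80 mm above the table (contact force between the fingers and tin above 0.5 N and height (world z) of the grasp point below 0.08 m).
It fails at once if the tin is dragged without rolling (linear speed of tin above 0.04 m/s and angular speed of tin below 0.3 rad/s).
It fails at once if the tin is sent off faster than 0.3 m/s (linear speed of tin above 0.3 m/s).
It fails at once if a bystander is moved more than 20 mm (distance of any of jar, shaker, spare_tin, syrup, cups, jug, spatula from where it was at the start of the episode above 0.02 m).
It also fails if it takes over 61 s, if anything falls off the work surface, if the arm or the gripper's body presses on something with over 40 N, if the wrist force passes 120 N, or if a joint passes its speed limit or range.

ROBOT

A 7-joint arm with a two-finger parallel gripper is mounted at the origin on the work surface. World frame = base frame: x ahead of the robot, y to its left, z up, the work surface at z = 0. Lengths are in mm, angles in rad, forces in N, time in s.
With the tool pointing down it reaches from about 425 to 950 mm from the base axis. Payload 4.7 kg.
Tool frame: the origin (TCP) lies midway between the tips of the shut fingers; the grasp point (between the pads) lies 19 mm behind it; x points along the fingers, y is the direction in which the jaws open and shut, and the axes are right-handed (so a half turn about x gives the same grasp; the last joint's range is limited). The gripper opens to 87 mm and grips with 3 to 60 N. Pads are 19 mm wide; open, the fingers measure 117 mm over their backs; the gripper's body (75 mm by 190 mm) begins 51 mm behind the grasp point.
Start: joints at [1.164, 0.469, -0.049, 1.532, 0.024, 1.141, -0.082], TCP at [249.039, -627.399, 222.573] pointing down, gripper open.
Joint ranges: [-2.59, 2.59], [-0.33, 1.99], [-1.39, 1.29], [0.1, 2.45], [-1.04, 4.18], [0.21, 1.99], [-2.66, 2.66]. Speed limits (rad/s): [2.57, 2.57, 3.14, 3.14, 3.14, 3.14, 3.14].

INTERFACE

Orientations are given as a unit quaternion [w, x, y, z].
In Python, from workcell import * gives the robot as it stands.
- The arm moves only by the shell command python3 -m crank 'ROWS' [FORCE]. ROWS is JSON, a list that holds one entry, the list of rows, each a list of 7 numbers: the turn, a rotation vector about the tool's x, y, z in degrees, then the shift along the tool's x, y, z in cm, then the finger opening in cm, from 0 to 8.7. In form: [[[rx, ry, rz, dx, dy, dz, fingers], ...]]. A call has 1 to 20 rows; each row shifts and turns the commanded pose from where the row before left it, along the tool's axes as they then stand; what a row does not reach is not made up. A row lasts 1/12 s, in which the tool goes at most 41.7 mm and 7.16 degrees, less where a joint would pass 70% of its speed; a pose out of reach is approached as far as the arm can. A call with a gripper value outside its range is refused whole. The fingers move at their own pace and stop on an object; FORCE is the grip in N (left out, the last holds). Time passes only in rows, so rows that do not move let the fingers close. It gives the time, the measured TCP pose, the force and the opening at its end, in the units of the state.
- state(): the state, without advancing time (a new reading comes with each control period).
- grab_frame(name): name is "scene" or "top"; returns a dict with "img" (420x560x3 uint8, blue, green, red), "depth" (420x560 float32, mm along the optical axis (not along the pixel's ray), 0 where there is no reading), "mtx" (3x3 intrinsics, pixels), "rvec" (rotation vector, rad) and "tvec" (3), from world to camera coordinates, as OpenCV has them. Camera axes: x right, y down, z forward; pixel columns grow to the right and rows downward; lengths in mm; the calibration is good to about 2 mm. A picture is of the moment at which its call begins.
- close_job(): hands the job in, once; it reports no verdict.
The state is a dict: "time_s": time; "joint_positions": joint angles; "dq": joint speeds; "effort": joint torques, N m; "tool_pos": TCP position; "tool_rot": TCP orientation; "ft_force": force on the tool from outside, world axes, zero at the start; "wrist_torque": the same for the moment, N m; "width": finger opening in mm.
Only numpy, scipy, OpenCV 4.12 (cv2) and the standard library are available. Lean on these libraries where they do the work, as an engineer would, in place of code of your own. Each camera call takes 0.05 s, during which the arm holds its last target.

## Working session

There is one attempt and no reset: what is moved stays moved. The work goes in short steps, Python scripts to look and compute and a shell command to move; the robot and the scene stay as the last step left them, time stands still between calls to the robot, and variables do not carry over. Pictures are saved under pics/ and viewed, and the job is handed in when it is done.

```bash
mkdir -p pics; ls; cat > h.py <<'E'
from workcell import *
import numpy as np, cv2
def cam(n):
    f=grab_frame(n); R=cv2.Rodrigues(np.array(f["rvec"],float))[0]; t=np.array(f["tvec"],float).ravel()
    return f,np.array(f["mtx"]),R,t
def pts(f,K,R,t):
    d=f["depth"]; v,u=np.mgrid[:d.shape[0],:d.shape[1]]
    c=np.stack([(u-K[0,2])/K[0,0]*d,(v-K[1,2])/K[1,1]*d,d],-1)
    p=(c-t)@R; p[d<=0]=np.nan
    return p
def ray(K,R,t,u,v,z):
    o=-R.T@t; d=R.T@np.array([(u-K[0,2])/K[0,0],(v-K[1,2])/K[1,1],1]); return o+d*(z-o[2])/d[2]
E
python3 - <<'E'
from h import *
print(state())
for n in("scene","top"):
    f,K,R,t=cam(n); cv2.imwrite(f"pics/{n}0.png",f["img"]); print(n,-R.T@t,R[2])
    np.savez(f"{n}0.npz",img=f["img"],p=pts(f,K,R,t),K=K,R=R,t=t)
E
```

```text
pics
{'time_s': 0.0, 'joint_positions': array([ 1.16413569,  0.46943424, -0.04858769,  1.53367398,  0.02411273,
        1.14098873, -0.08231411]), 'dq': array([ 0.0001321 ,  0.00188   , -0.00050911, -0.00015467, -0.00158219,
        0.00210201, -0.00043649]), 'effort': array([ 1.89113130e-04, -5.07971764e+01, -8.08540382e-02, -2.36156076e+01,
       -6.13074331e-02,  3.79894464e-02,  1.88304475e-04]), 'tool_pos': array([ 248.75244557, -626.85976894,  221.51271278]), 'tool_rot': array([-0.13211143, -0.69437302, -0.13343118,  0.69468611]), 'ft_force': array([ 0.27245038, -0.32592814,  1.30119448]), 'wrist_torque': array([-0.00216902, -0.03165765, -0.04123691]), 'width': 87.04295020543675}
scene [1123.55988719 -752.11750924 1006.36427692] [-0.46116528  0.5586104  -0.68940627]
top [ 285.03136108  -24.66457637 1349.94975019] [ 0.15924022  0.02172752 -0.98700074]
```

View pics/scene0.png

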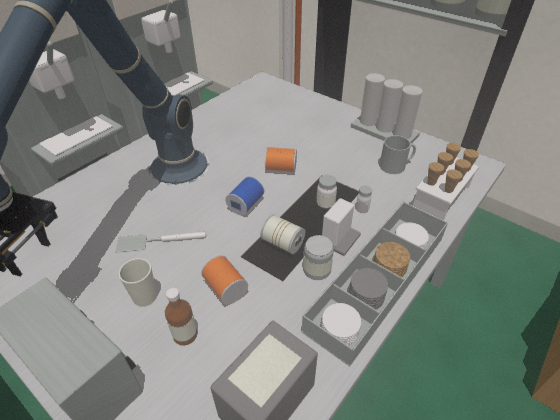

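View pics/top0.png

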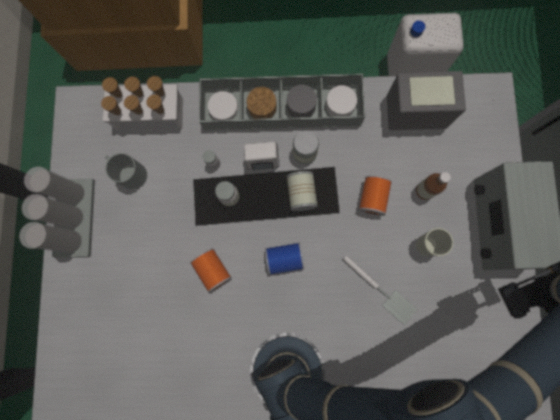

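Lying tins are one blue (scene 245,195), two orange (281,160 and 225,279), and one cream-coloured (scene 284,233; top 302,190). Only the cream one lies on the black mat with a paper label, so it is the tin. The jar is at top (228,193) and the reader at top (261,155). Next I'll confirm with a crop and measure.

```bash
python3 - <<'E'
from h import *
a=np.load("top0.npz"); img=a["img"];K,R,t=a["K"],a["R"],a["t"]; p=a["p"]
cv2.imwrite("pics/crop.png",cv2.resize(img[130:240,180:350],None,fx=4.5,fy=4.5,interpolation=cv2.INTER_CUBIC))
g=img.max(2)
m=((g<50)).astype(np.uint8); m[:150]=0;m[240:]=0;m[:,:180]=0;m[:,350:]=0
n,l,s,c=cv2.connectedComponentsWithStats(m); i=1+np.argmax(s[1:,4]); print(s[i],c[i])
cn=max(cv2.findContours((l==i).astype(np.uint8),0,2)[0],key=cv2.contourArea)
r=cv2.minAreaRect(cv2.convexHull(cn)); b=cv2.boxPoints(r)
P=np.array([ray(K,R,t,u,v,4) for u,v in b]); print(b,P.round(1)); print("center",P.mean(0),[np.linalg.norm(P[k]-P[k-1]) for k in range(4)])
for k in range(4):
    d=P[k]-P[k-1]; print(np.degrees(np.arctan2(d[1],d[0])))
# tin from depth points, both views
for nme in("top","scene"):
    q=np.load(nme+"0.npz")["p"]
    roi=q[160:225,285:320] if nme=="top" else q[205:260,255:312]
    z=roi[...,2]; s=roi[(z>60)&(z<95)]
    top=s[s[:,2]>82]
    print(nme,len(s),s[:,2].max(),s.min(0),s.max(0),top.mean(0),len(top))
E
```

```text
[ 195  168  143   56 4649] [261.14261131 197.28801893]
[[192.29507 178.76361]
 [333.69824 166.35983]
 [337.6689  211.62555]
 [196.26575 224.02933]] [[ 620.6  306.1    4. ]
 [ 650.8 -170.7    4. ]
 [ 496.7 -177.6    4. ]
 [ 466.4  290.6    4. ]]
center [558.61137641  62.09719945   4.        ] [np.float64(154.94698060354793), np.float64(477.7296463105825), np.float64(154.26013396927962), np.float64(469.18223953506106)]
5.731979360016358
-86.37802528906889
-177.43401536714978
93.69622131495525
top 876 94.74440075182704 [ 500.77908438 -103.96403449   60.10697041] [617.08340943 -16.49310409  94.74440075] [559.16766879 -60.28059794  86.70782101] 460
scene 820 94.87087737130285 [ 507.50717878 -118.22916756   60.08773603] [712.12285068 -18.79176864  94.87087737] [573.85076747 -66.58024198  86.47620054] 398
```

View pics/crop.png

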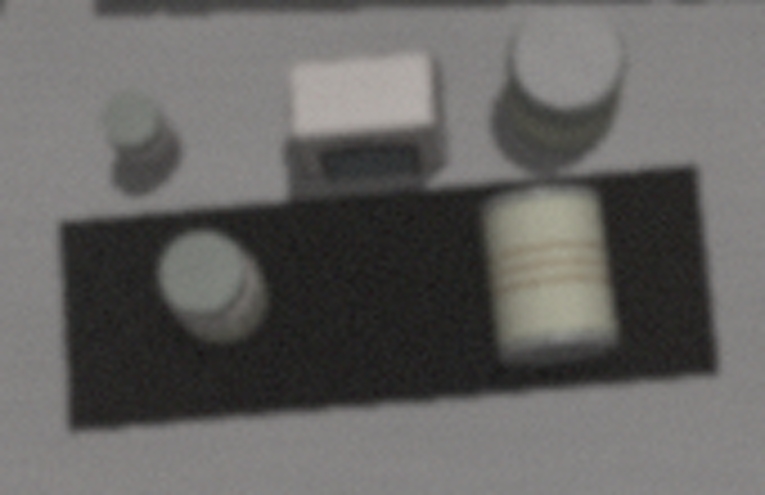

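The crop shows the cream tin with its striped label lying on the mat. I'll refine the mat corners from the crop, and the tin axis from depth.

```bash
cat >> h.py <<'E'
from scipy.optimize import least_squares
def station():
    a=np.load("top0.npz");K,R,t=a["K"],a["R"],a["t"]
    P=np.array([ray(K,R,t,(u+.5)/4.5-.5+180,(v+.5)/4.5-.5+130,4)[:2] for u,v in [(62,222),(696,168),(718,372),(70,430)]])
    return P
c=station().mean(0); _d=station(); _e=(_d[0]-_d[1])+(_d[3]-_d[2]); yaw=np.arctan2(_e[1],_e[0])-np.pi/2
S=np.array([[np.cos(yaw),-np.sin(yaw)],[np.sin(yaw),np.cos(yaw)]])
def toS(p): return (np.asarray(p)[...,:2]-c)@S
def toW(p): return np.asarray(p)@S.T+c
def tin(p,pred):
    # p: HxWx3 cloud; points near predicted tin centre (station xy)
    q=p.reshape(-1,3); q=q[np.isfinite(q[:,0])]; s=np.c_[toS(q),q[:,2]]
    s=s[(abs(s[:,0]-pred[0])<45)&(abs(s[:,1]-pred[1])<50)&(s[:,2]>50)&(s[:,2]<93)]
    f=lambda x: np.hypot((s[:,1]-x[0]-x[1]*s[:,0]),(s[:,2]-x[2]))-42
    r=least_squares(f,[pred[1],0,46],loss="soft_l1",f_scale=2)
    return r.x,len(s),np.abs(r.fun).mean()
E
python3 - <<'E'
from h import *
P=station(); print(P.round(1),[np.linalg.norm(P[k]-P[k-1]).round(1) for k in range(4)],c,np.degrees(yaw))
for k in range(4):
    d=P[k]-P[k-1]; print(np.degrees(np.arctan2(d[1],d[0])).round(2))
for n in("top","scene"):
    a=np.load(n+"0.npz"); p=a["p"]; x=tin(p,toS([559,-60])); print(n,x)
    q=p.reshape(-1,3); s=np.c_[toS(q),q[:,2]]; y=toS([559,-60])[1]
    k=s[(abs(s[:,1]-y)<15)&(s[:,2]>75)&(s[:,2]<93)&(abs(s[:,0])<70)]; print("x extent",np.percentile(k[:,0],[1,99]))
    # reader: top face z~124
    k=s[(abs(s[:,2]-124)<5)&(abs(s[:,0]-135)<60)&(abs(s[:,1])<90)]; print("reader",len(k),k.min(0),k.max(0))
    k=s[(abs(s[:,2]-100)<8)&(abs(s[:,0])<80)&(s[:,1]>60)&(s[:,1]<220)]; print("jar",len(k),k.mean(0),k.min(0),k.max(0))
E
```

```text
[[ 619.9  302.4]
 [ 648.7 -172.6]
 [ 494.4 -182.4]
 [ 462.7  294.2]] [np.float64(157.4), np.float64(475.8), np.float64(154.6), np.float64(477.7)] [556.41107668  60.3978464 ] 3.6373729537854684
2.97
-86.53
-176.34
93.8
top (array([-1.19984501e+02,  3.28102242e-02,  4.61094921e+01]), 716, np.float64(1.622208187361435))
x extent [-60.0173704   48.94861875]
reader 495 [ 89.25890518 -49.68696711 119.03660936] [144.96637087  49.3492607  128.85414059]
jar 269 [  6.75578841 119.10222378 103.17351289] [-21.4023599   91.7305984   92.20903704] [ 35.09147193 147.14684201 107.96718247]
scene (array([-1.21134114e+02,  2.56572923e-02,  4.59762327e+01]), 649, np.float64(1.513962150696392))
x extent [-54.58775839  55.98305171]
reader 420 [ 95.63180866 -53.33730252 119.03614763] [151.72728415  48.11620358 128.68631024]
jar 189 [ 14.8372854  114.40715568 102.36132499] [-15.32071042  90.10789156  92.19960775] [ 41.81968158 146.54609957 107.69798578]
```

Sizes agree: mat about 157×477 mm, reader centred on the mat within 2 mm, tin axis at 46 mm height. In the station frame the tin is at y≈-120.5, x≈-2. It needs +120 mm along y, in about three strokes. Next, tool axes.

```bash
cat >> h.py <<'E'
from scipy.spatial.transform import Rotation as Ro
def tool():
    s=state(); w,x,y,z=s["tool_rot"]; return s,Ro.from_quat([x,y,z,w]).as_matrix()
def go(target,wantyaw_y=None):
    s,M=tool(); d=np.array(target)-s["tool_pos"]; print("pos",s["tool_pos"].round(1),"S",toS(s["tool_pos"]).round(1),"d tool cm",(M.T@d/10).round(2),"axes",M.round(3).tolist(),"F",s["ft_force"].round(2),"t",round(s["time_s"],2))
E
python3 - <<'E'
from h import *
s,M=tool(); print(M.round(3)); 
xs=np.r_[S[:,0],0]; ys=np.r_[S[:,1],0]
for nm,yv in(("jaw along mat +",ys),("jaw mat -",-ys),("jaw across +",xs),("jaw across -",-xs)):
    D=np.c_[[0,0,-1],yv,np.cross([0,0,-1],yv)]
    print(nm,np.degrees(Ro.from_matrix(M.T@D).as_rotvec()).round(1))
go([*toW([-2,-145]),240])
E
```

```text
[[-0.001  0.369 -0.929]
 [ 0.002 -0.929 -0.369]
 [-1.    -0.002  0.   ]]
jaw along mat + [-1.62e+02 -1.00e-01  0.00e+00]
jaw mat - [18.   0.   0.1]
jaw across + [-72.   -0.1   0.1]
jaw across - [1.08e+02 1.00e-01 1.00e-01]
pos [ 248.8 -626.9  221.6] S [-350.6 -666.4] d tool cm [ -1.78 -38.81 -49.28] axes [[-0.001, 0.369, -0.929], [0.002, -0.929, -0.369], [-1.0, -0.002, 0.0]] F [-0.15  0.54  0.  ] t 0.1
```

```bash
python3 -m crank '[[[6,0,0,-0.5,0,0,0],[6,0,0,-0.5,0,0,0],[6,0,0,-0.8,0,0,0],[0,0,0,0,-3.1,-2.05,0],[0,0,0,0,-3.1,-2.05,0],[0,0,0,0,-3.1,-2.05,0],[0,0,0,0,-3.1,-2.05,0],[0,0,0,0,-3.1,-2.05,0],[0,0,0,0,-3.1,-2.05,0],[0,0,0,0,-3.1,-2.05,0],[0,0,0,0,-3.1,-2.05,0],[0,0,0,0,-3.1,-2.05,0],[0,0,0,0,-3.1,-2.05,0],[0,0,0,0,-3.1,-2.05,0],[0,0,0,0,-3.1,-2.05,0],[0,0,0,0,-3.1,-2.05,0],[0,0,0,0,-3.1,-2.05,0],[0,0,0,0,-3.1,-2.05,0],[0,0,0,0,0,0,0],[0,0,0,0,0,0,0]]]' 10
python3 - <<'E'
from h import *
go([*toW([-2,-142]),100])
E
```

```text
time_s: 1.77
tool_pos: [527.0, -141.0, 240.1]
tool_rot: [-0.024, -0.707, -0.025, 0.707]
ft_force: [-0.2, -1.1, 0.2]
width: 0.8
pos [ 527.  -141.   240.1] S [ -42.1 -199.1] d tool cm [14.02 -5.68 -4.05] axes [[-0.001, 0.069, -0.998], [0.001, -0.998, -0.069], [-1.0, -0.001, 0.0]] F [-0.22 -1.12  0.2 ] t 1.77
```

```bash
python3 -m crank '[[[0,0,0,0,-2.85,-2.0,0],[0,0,0,0,-2.85,-2.05,0],[0,0,0,3.5,0,0,0],[0,0,0,3.5,0,0,0],[0,0,0,3.5,0,0,0],[0,0,0,3.0,0,0,0],[0,0,0,0,0,0,0],[0,0,0,0,0,0,0]]]'
python3 - <<'E'
from h import *
go([*toW([-2,-142]),88])
f,K,R,t=cam("scene"); cv2.imwrite("pics/s1.png",cv2.resize(f["img"][150:300,190:390],None,fx=4,fy=4)); print(tin(pts(f,K,R,t),[0,-120]))
E
```

```text
time_s: 2.43
tool_pos: [561.7, -85.7, 104.4]
tool_rot: [-0.022, -0.705, -0.022, 0.708]
ft_force: [-0.2, -0.1, 1.7]
width: 0.6
pos [561.7 -85.7 104.4] S [  -4.  -146.1] d tool cm [ 1.64 -0.41 -0.21] axes [[-0.004, 0.062, -0.998], [-0.0, -0.998, -0.062], [-1.0, -0.0, 0.004]] F [-0.21 -0.13  1.7 ] t 2.43
(array([-1.21087914e+02,  3.01942149e-02,  4.60867261e+01]), 497, np.float64(1.5522056780501376))
```

View pics/s1.png

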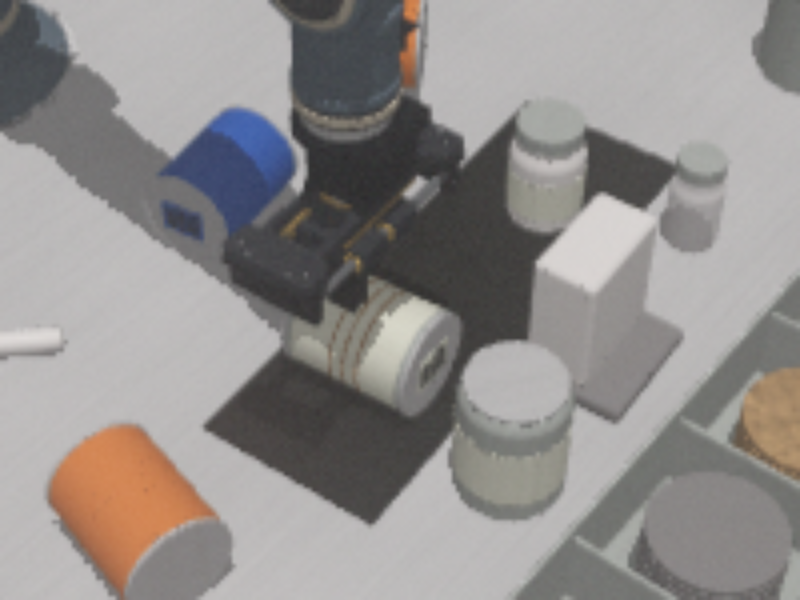

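The picture shows the shut fingers just above and slightly behind the tin's top (350,290 in the crop), the tin not yet touched. Now I descend gently.

```bash
python3 -m crank '[[[0,0,0,0.5,-0.2,-0.1,0],[0,0,0,0.5,-0.2,-0.1,0],[0,0,0,0.2,0,0,0],[0,0,0,0.2,0,0,0],[0,0,0,0.1,0,0,0],[0,0,0,0.1,0,0,0],[0,0,0,0,0,0,0],[0,0,0,0,0,0,0]]]'; python3 -c "
from h import *
go([*toW([-2,-142]),88])"
```

```text
time_s: 3.15
tool_pos: [564.9, -80.2, 89.6]
tool_rot: [0.023, 0.707, 0.022, -0.707]
ft_force: [-0.7, -0.4, 0.2]
width: 0.5
pos [564.9 -80.2  89.6] S [  -0.4 -140.9] d tool cm [0.16 0.11 0.16] axes [[0.0, 0.064, -0.998], [-0.0, -0.998, -0.064], [-1.0, 0.0, -0.0]] F [-0.74 -0.41  0.17] t 3.15
```

```bash
python3 -m crank '[[[0,0,0,0.1,0,0,0],[0,0,0,0.1,0,0,0],[0,0,0,0,0,0,0]]]'; python3 -m crank '[[[0,0,0,0.1,0,0,0],[0,0,0,0,0,0,0]]]';python3 -m crank '[[[0,0,0,0.1,0,0,0],[0,0,0,0,0,0,0]]]'
```

```text
time_s: 3.4
tool_pos: [564.7, -80.2, 87.4]
tool_rot: [-0.022, -0.707, -0.022, 0.707]
ft_force: [0.5, 0.1, -0.9]
width: 0.4
time_s: 3.57
tool_pos: [564.8, -80.2, 86.4]
tool_rot: [-0.023, -0.707, -0.023, 0.707]
ft_force: [0.7, 0.0, 0.5]
width: 0.3
time_s: 3.73
tool_pos: [565.0, -80.7, 86.1]
tool_rot: [0.023, 0.707, 0.022, -0.707]
ft_force: [-1.7, -1.2, 3.2]
width: 0.6
```

```bash
python3 -m crank '[[[0,0,0,0.05,0,0,0],[0,0,0,0,-0.1,0,0],[0,0,0,-0.03,-0.2,0,0],[0,0,0,-0.03,-0.2,0,0],[0,0,0,-0.02,-0.2,0,0],[0,0,0,-0.02,-0.2,0,0]]]'; python3 -m crank '[[[0,0,0,-0.02,-0.2,0,0],[0,0,0,-0.02,-0.2,0,0],[0,0,0,-0.01,-0.2,0,0],[0,0,0,-0.01,-0.2,0,0]]]';python3 -m crank '[[[0,0,0,-0.01,-0.2,0,0],[0,0,0,0,-0.2,0,0],[0,0,0,0,-0.2,0,0]]]'
python3 - <<'E'
from h import *
for n in("top","scene"):
  f,K,R,t=cam(n); print(tin(pts(f,K,R,t),[0,-110]))
go([*toW([0,-100]),88])
E
```

```text
time_s: 4.23
tool_pos: [564.2, -71.9, 87.1]
tool_rot: [-0.023, -0.707, -0.022, 0.707]
ft_force: [-2.6, -1.0, 7.7]
width: 0.2
time_s: 4.57
tool_pos: [563.6, -63.6, 87.4]
tool_rot: [-0.023, -0.707, -0.022, 0.707]
ft_force: [-3.1, -1.5, 8.7]
width: 0.5
time_s: 4.82
tool_pos: [563.1, -57.7, 87.9]
tool_rot: [-0.023, -0.706, -0.022, 0.707]
ft_force: [-4.9, -1.7, 12.1]
width: 0.5
(array([-1.08678881e+02,  3.60361552e-02,  4.68622516e+01]), 69, np.float64(1.1788844332031205))
(array([-1.09385106e+02,  3.27051912e-02,  4.61835443e+01]), 443, np.float64(1.5938690366502926))
pos [563.  -57.2  87.9] S [  -0.8 -117.8] d tool cm [-0.01 -1.78 -0.08] axes [[-0.001, 0.064, -0.998], [-0.001, -0.998, -0.064], [-1.0, 0.001, 0.001]] F [-3.98 -1.22 10.08] t 4.92
```

```bash
python3 -m crank '[[[0,0,0,-0.03,-0.2,0,0],[0,0,0,0,-0.2,0,0],[0,0,0,0,-0.2,0,0],[0,0,0,0,-0.2,0,0],[0,0,0,0,-0.2,0,0],[0,0,0,0,-0.2,0,0],[0,0,0,0,-0.2,0,0],[0,0,0,0,-0.2,0,0]]]'; python3 -m crank '[[[0,0,0,0,-0.2,0,0],[0,0,0,0,-0.2,0,0],[0,0,0,0,-0.2,0,0],[0,0,0,0,-0.2,0,0],[0,0,0,0,-0.2,0,0],[0,0,0,0,-0.2,0,0],[0,0,0,0.02,-0.2,0,0],[0,0,0,0.02,-0.2,0,0],[0,0,0,0.02,-0.2,0,0],[0,0,0,0.03,-0.2,0,0]]]'
python3 - <<'E'
from h import *
for n in("top","scene"):
  f,K,R,t=cam(n); print(tin(pts(f,K,R,t),[0,-90]))
go([*toW([0,-100]),88])
E
```

```text
time_s: 5.58
tool_pos: [561.5, -41.4, 88.3]
tool_rot: [-0.023, -0.706, -0.022, 0.707]
ft_force: [-5.8, -0.8, 12.9]
width: 0.4
time_s: 6.42
tool_pos: [559.7, -21.1, 87.7]
tool_rot: [-0.023, -0.706, -0.022, 0.708]
ft_force: [-8.4, 0.7, 18.6]
width: 0.8
(array([-90.,   0.,  46.]), 0, np.float64(nan))
(array([-9.05472249e+01,  3.16536298e-02,  4.61987905e+01]), 517, np.float64(1.7364846923444412))
pos [559.7 -20.5  87.8] S [ -1.8 -81. ] d tool cm [-0.02  1.9  -0.18] axes [[-0.003, 0.064, -0.998], [-0.0, -0.998, -0.064], [-1.0, 0.0, 0.003]] F [-7.63  0.8  16.9 ] t 6.52h.py:28: RuntimeWarning: Mean of empty slice.
  return r.x,len(s),np.abs(r.fun).mean()
  ret = ret.dtype.type(ret / rcount)
```

```bash
python3 -m crank '[[[0,0,0,-0.1,0,0,0],[0,0,0,-0.1,0,0,0],[0,0,0,-0.3,0,0,0],[0,0,0,-1,0,0,0],[0,0,0,0,1,0,0],[0,0,0,0,1,0,0],[0,0,0,0,1,0,0],[0,0,0,0,0,0,0],[0,0,0,0,0,0,0]]]'
python3 - <<'E'
from h import *
for n in("top","scene"):
  f,K,R,t=cam(n); print(tin(pts(f,K,R,t),[0,-90]))
go([*toW([-3,-112]),88])
E
```

```text
time_s: 7.27
tool_pos: [562.8, -52.9, 100.8]
tool_rot: [-0.022, -0.707, -0.021, 0.707]
ft_force: [-0.2, -0.5, -0.2]
width: 0.2
(array([-9.09632045e+01,  1.94694091e-02,  4.69153459e+01]), 118, np.float64(1.4956206848225795))
(array([-9.12263454e+01,  3.27494653e-02,  4.62341528e+01]), 462, np.float64(1.6420245921844971))
pos [562.8 -51.2 100.9] S [  -0.7 -111.8] d tool cm [1.29 0.02 0.23] axes [[-0.0, 0.063, -0.998], [0.0, -0.998, -0.063], [-1.0, -0.0, 0.0]] F [-0.91 -0.84  0.19] t 7.37
```

```bash
python3 -m crank '[[[0,0,0,0.6,0,0.1,0],[0,0,0,0.5,0,0.1,0],[0,0,0,0.2,0,0,0],[0,0,0,0.1,0,0,0],[0,0,0,0.1,0,0,0],[0,0,0,0.05,0,0,0],[0,0,0,0,-0.1,0,0],[0,0,0,0,-0.2,0,0],[0,0,0,-0.03,-0.2,0,0],[0,0,0,-0.03,-0.2,0,0],[0,0,0,-0.03,-0.2,0,0],[0,0,0,-0.02,-0.2,0,0],[0,0,0,-0.02,-0.2,0,0],[0,0,0,-0.02,-0.2,0,0]]]'; python3 -m crank '[[[0,0,0,-0.01,-0.2,0.01,0],[0,0,0,-0.01,-0.2,0.01,0],[0,0,0,-0.01,-0.2,0.01,0],[0,0,0,0,-0.2,0.01,0],[0,0,0,0,-0.2,0.01,0],[0,0,0,0,-0.2,0.01,0],[0,0,0,0,-0.2,0.01,0],[0,0,0,0,-0.2,0.01,0],[0,0,0,0,-0.2,0.01,0],[0,0,0,0,-0.2,0.01,0]]]'
python3 -c "
from h import *
f,K,R,t=cam('scene'); print(tin(pts(f,K,R,t),[0,-70]))
go([0,0,88])"
```

```text
time_s: 8.53
tool_pos: [559.9, -36.2, 87.3]
tool_rot: [-0.023, -0.707, -0.022, 0.707]
ft_force: [-1.2, -0.6, 4.0]
width: 0.4
time_s: 9.37
tool_pos: [558.0, -16.2, 88.3]
tool_rot: [0.023, 0.707, 0.022, -0.707]
ft_force: [-3.3, -0.1, 8.7]
width: 0.3
(array([-7.35094458e+01,  4.43959562e-02,  4.63717338e+01]), 463, np.float64(1.6687292866729786))
pos [557.9 -15.6  88.3] S [ -3.3 -75.9] d tool cm [ 1.000e-02 -5.140e+00  5.557e+01] axes [[0.0, 0.064, -0.998], [0.0, -0.998, -0.064], [-1.0, -0.0, -0.0]] F [-3.87 -0.74  9.41] t 9.42
```

```bash
python3 -m crank '[[[0,0,0,0,-0.2,0.01,0],[0,0,0,0,-0.2,0.01,0],[0,0,0,0,-0.2,0.01,0],[0,0,0,0,-0.2,0.01,0],[0,0,0,0,-0.2,0.01,0],[0,0,0,0,-0.2,0.01,0],[0,0,0,0,-0.2,0.01,0],[0,0,0,0,-0.2,0.01,0],[0,0,0,0.02,-0.2,0.01,0],[0,0,0,0.02,-0.2,0,0],[0,0,0,0.02,-0.2,0,0],[0,0,0,0.03,-0.2,0,0],[0,0,0,0.03,-0.2,0,0],[0,0,0,0.04,-0.2,0,0]]]'
python3 -c "
from h import *
f,K,R,t=cam('scene'); print(tin(pts(f,K,R,t),[0,-60]))
go([0,0,88])"
```

```text
time_s: 10.58
tool_pos: [555.3, 12.3, 87.6]
tool_rot: [0.022, 0.707, 0.023, -0.707]
ft_force: [-6.3, 0.5, 16.8]
width: 0.5
(array([-5.89433774e+01,  2.86195720e-02,  4.61807652e+01]), 521, np.float64(1.7010149400994865))
pos [555.3  13.   87.5] S [ -4.1 -47.2] d tool cm [-0.08 -2.28 55.5 ] axes [[0.001, 0.064, -0.998], [0.001, -0.998, -0.064], [-1.0, -0.001, -0.001]] F [-6.08  1.05 15.08] t 10.63
```

```bash
python3 -m crank '[[[0,0,0,-0.1,0,0,0],[0,0,0,-0.1,0,0,0],[0,0,0,-0.3,0,0,0],[0,0,0,-1,0,0,0],[0,0,0,0,1.1,0,0],[0,0,0,0,1.1,0,0],[0,0,0,0,1.1,0,0],[0,0,0,0,0,0,0],[0,0,0,0,0,0,0]]]'
python3 - <<'E'
from h import *
for n in("top","scene"):
  f,K,R,t=cam(n); print(tin(pts(f,K,R,t),[-2,-59]))
  if n=="scene": cv2.imwrite("pics/s2.png",cv2.resize(f["img"][150:300,190:390],None,fx=4,fy=4))
go([*toW([-3,-80]),88])
E
```

```text
time_s: 11.38
tool_pos: [557.1, -23.3, 100.5]
tool_rot: [-0.022, -0.707, -0.021, 0.707]
ft_force: [-0.6, -0.0, -0.1]
width: 0.3
(array([-5.80955242e+01,  2.40341431e-02,  4.57873339e+01]), 100, np.float64(1.5436425356778924))
(array([-5.94212283e+01,  3.94333422e-02,  4.60412813e+01]), 460, np.float64(1.5686240483606342))
pos [557.  -21.6 100.6] S [ -4.6 -81.8] d tool cm [ 1.26 -0.18 -0.16] axes [[-0.0, 0.063, -0.998], [0.0, -0.998, -0.063], [-1.0, -0.0, 0.0]] F [-1.04 -0.08 -0.01] t 11.48
```

View pics/s2.png

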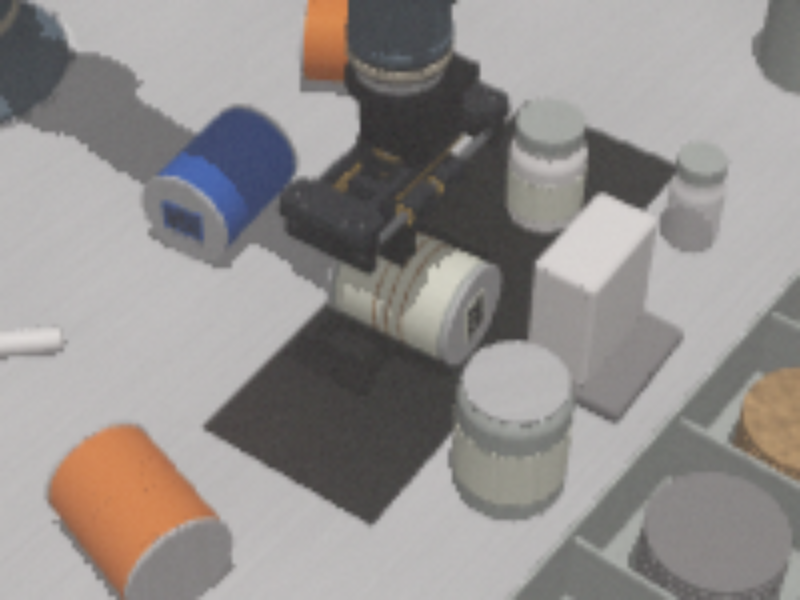

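The picture shows the tin (415,300) rolled partway, still square on the mat and at rest at y≈-59, with everything else in place. Next stroke.

```bash
python3 -m crank '[[[0,0,0,0.6,-0.1,-0.1,0],[0,0,0,0.5,0,0,0],[0,0,0,0.2,0,0,0],[0,0,0,0.1,0,0,0],[0,0,0,0.05,0,0,0],[0,0,0,0.05,0,0,0],[0,0,0,0,-0.1,0,0],[0,0,0,0,-0.2,0,0],[0,0,0,-0.03,-0.2,0,0],[0,0,0,-0.03,-0.2,0,0],[0,0,0,-0.03,-0.2,0,0],[0,0,0,-0.02,-0.2,0,0],[0,0,0,-0.02,-0.2,0,0],[0,0,0,-0.02,-0.2,0.01,0],[0,0,0,-0.01,-0.2,0.01,0],[0,0,0,-0.01,-0.2,0.01,0],[0,0,0,-0.01,-0.2,0.01,0],[0,0,0,0,-0.2,0.01,0]]]'; python3 -m crank '[[[0,0,0,0,-0.2,0.01,0],[0,0,0,0,-0.2,0.01,0],[0,0,0,0,-0.2,0.01,0],[0,0,0,0,-0.2,0.01,0],[0,0,0,0,-0.2,0.01,0],[0,0,0,0,-0.2,0.01,0],[0,0,0,0,-0.2,0.01,0],[0,0,0,0,-0.2,0.01,0],[0,0,0,0,-0.2,0.01,0],[0,0,0,0,-0.2,0.01,0],[0,0,0,0,-0.2,0.01,0],[0,0,0,0,-0.2,0.01,0]]]'
python3 -c "
from h import *
f,K,R,t=cam('scene'); print(tin(pts(f,K,R,t),[0,-40]))
go([0,0,88])"
```

```text
time_s: 12.98
tool_pos: [556.5, 2.7, 87.9]
tool_rot: [0.022, 0.707, 0.023, -0.706]
ft_force: [-1.8, -1.2, 5.5]
width: 0.7
time_s: 13.98
tool_pos: [554.2, 26.8, 88.3]
tool_rot: [0.022, 0.707, 0.023, -0.706]
ft_force: [-2.0, -0.5, 6.9]
width: 0.4
(array([-3.52480572e+01,  2.35703337e-02,  4.63504155e+01]), 475, np.float64(1.8603539479451854))
pos [554.2  27.3  88.4] S [ -4.4 -32.8] d tool cm [-0.07 -0.84 55.48] axes [[0.002, 0.064, -0.998], [0.001, -0.998, -0.064], [-1.0, -0.001, -0.002]] F [-1.19  0.05  6.13] t 14.03
```

```bash
python3 -m crank '[[[0,0,0,0,-0.2,0.01,0],[0,0,0,0,-0.2,0.01,0],[0,0,0,0,-0.2,0.01,0],[0,0,0,0.02,-0.2,0.01,0],[0,0,0,0.02,-0.2,0.01,0],[0,0,0,0.02,-0.2,0,0],[0,0,0,0.03,-0.2,0,0],[0,0,0,0.03,-0.1,0,0],[0,0,0,-0.1,0,0,0],[0,0,0,-0.1,0,0,0],[0,0,0,-0.3,0,0,0],[0,0,0,-1,0,0,0],[0,0,0,0,1,0,0],[0,0,0,0,1,0,0],[0,0,0,0,1,0,0],[0,0,0,0,0,0,0],[0,0,0,0,0,0,0]]]'
python3 - <<'E'
from h import *
for n in("top","scene"):
  f,K,R,t=cam(n); print(tin(pts(f,K,R,t),[-2,-28]))
go([*toW([-3,-49]),88])
E
```

```text
time_s: 15.45
tool_pos: [553.8, 9.6, 101.1]
tool_rot: [-0.022, -0.707, -0.021, 0.707]
ft_force: [-0.7, 0.1, 0.0]
width: 0.6
(array([-2.68637852e+01,  3.71154952e-02,  4.52658928e+01]), 61, np.float64(1.2264633423059306))
(array([-2.80445491e+01,  3.44241890e-02,  4.61691122e+01]), 455, np.float64(1.6935208134762019))
pos [553.8  11.3 101.2] S [ -5.8 -48.8] d tool cm [ 1.32  0.02 -0.28] axes [[-0.0, 0.063, -0.998], [0.0, -0.998, -0.063], [-1.0, -0.0, 0.0]] F [-0.49  1.17 -0.04] t 15.55
```

```bash
python3 -m crank '[[[0,0,0,0.6,-0.1,-0.1,0],[0,0,0,0.5,0,-0.1,0],[0,0,0,0.2,0,0,0],[0,0,0,0.1,0,0,0],[0,0,0,0.1,0,0,0],[0,0,0,0.05,0,0,0],[0,0,0,0,-0.1,0,0],[0,0,0,0,-0.2,0,0],[0,0,0,-0.03,-0.2,0,0],[0,0,0,-0.03,-0.2,0,0],[0,0,0,-0.03,-0.2,0,0],[0,0,0,-0.02,-0.2,0,0],[0,0,0,-0.02,-0.2,0,0],[0,0,0,-0.02,-0.2,0.01,0],[0,0,0,-0.01,-0.2,0.01,0],[0,0,0,-0.01,-0.2,0.01,0],[0,0,0,-0.01,-0.2,0.01,0],[0,0,0,0,-0.2,0.01,0]]]'; python3 -m crank '[[[0,0,0,0,-0.2,0.01,0],[0,0,0,0,-0.2,0.01,0],[0,0,0,0,-0.2,0.01,0],[0,0,0,0,-0.2,0.01,0],[0,0,0,0,-0.2,0.01,0],[0,0,0,0,-0.2,0.01,0],[0,0,0,0,-0.2,0.01,0],[0,0,0,0,-0.2,0.01,0],[0,0,0,0,-0.2,0.01,0],[0,0,0,0,-0.2,0.01,0],[0,0,0,0,-0.2,0.01,0],[0,0,0,0,-0.2,0.01,0]]]'
python3 -c "
from h import *
for n in('scene','top'):
  f,K,R,t=cam(n); print(tin(pts(f,K,R,t),[0,-4]))
go([0,0,88])"
```

```text
time_s: 17.05
tool_pos: [553.9, 35.6, 88.0]
tool_rot: [0.023, 0.707, 0.022, -0.707]
ft_force: [-2.9, -0.6, 7.9]
width: 0.7
time_s: 18.05
tool_pos: [551.6, 59.7, 88.3]
tool_rot: [0.022, 0.707, 0.023, -0.706]
ft_force: [-2.2, 0.4, 6.9]
width: 0.2
(array([-4.14749950e+00,  4.15259767e-02,  4.62252079e+01]), 487, np.float64(1.7242755674980197))
(array([-4.,  0., 46.]), 0, np.float64(nan))
pos [551.5  60.2  88.3] S [-4.9  0.1] d tool cm [-3.000e-02  2.460e+00  5.542e+01] axes [[0.001, 0.064, -0.998], [0.001, -0.998, -0.064], [-1.0, -0.001, -0.001]] F [-2.01  0.06  6.9 ] t 18.15h.py:28: RuntimeWarning: Mean of empty slice.
  return r.x,len(s),np.abs(r.fun).mean()
  ret = ret.dtype.type(ret / rcount)
```

```bash
python3 -m crank '[[[0,0,0,0,-0.2,0,0],[0,0,0,0,-0.15,0,0],[0,0,0,0,-0.1,0,0],[0,0,0,0,0,0,0],[0,0,0,0,0,0,0],[0,0,0,-0.1,0,0,0],[0,0,0,-0.1,0,0,0],[0,0,0,-0.3,0,0,0],[0,0,0,-1,0,0,0],[0,0,0,-3,0,0,0],[0,0,0,-3,0,0,0],[0,0,0,-3,0,0,0],[0,0,0,-2,3,0,0],[0,0,0,0,3,0,0],[0,0,0,0,3,0,0],[0,0,0,0,3,0,0],[0,0,0,0,3,0,0],[0,0,0,0,3,0,0],[0,0,0,0,3,0,0],[0,0,0,0,0,0,0]]]'
python3 - <<'E'
from h import *
for n in("top","scene"):
  f,K,R,t=cam(n); p=pts(f,K,R,t); print(tin(p,[-4,-2])); cv2.imwrite(f"pics/{n}3.png",f["img"])
  q=p.reshape(-1,3); s=np.c_[toS(q),q[:,2]]
  k=s[(abs(s[:,1])<15)&(s[:,2]>75)&(s[:,2]<93)&(abs(s[:,0])<75)]; print("x extent",np.percentile(k[:,0],[1,99]))
  k=s[(abs(s[:,2]-124)<5)&(abs(s[:,0]-135)<60)&(abs(s[:,1])<90)]; print("reader y",np.percentile(k[:,1],[1,99]))
  k=s[(abs(s[:,2]-100)<8)&(abs(s[:,0])<80)&(s[:,1]>60)&(s[:,1]<220)]; print("jar",k.mean(0))
go([0,0,0])
E
```

```text
time_s: 19.82
tool_pos: [563.9, -154.3, 213.4]
tool_rot: [0.02, 0.707, 0.017, -0.707]
ft_force: [-0.8, -0.3, 0.1]
width: 0.2
(array([-9.43145294e-01,  3.45925146e-02,  4.63615065e+01]), 725, np.float64(1.5543444947406972))
x extent [-63.82840869  45.97316184]
reader y [-48.38079021  47.84786266]
jar [  6.51149942 119.26834442 103.19512685]
(array([-1.76604306e+00,  3.52364426e-02,  4.60305243e+01]), 573, np.float64(1.7644772296453044))
x extent [-58.25880546  51.73523901]
reader y [-51.28311129  44.12161702]
jar [ 15.25141373 113.37482871 102.41512424]
pos [ 564.2 -147.4  213.2] S [  -5.4 -207.9] d tool cm [ 21.28 -18.12  55.44] axes [[0.001, 0.06, -0.998], [-0.0, -0.998, -0.06], [-1.0, 0.0, -0.001]] F [-0.34  0.31  0.26] t 19.92
```

View pics/top3.png

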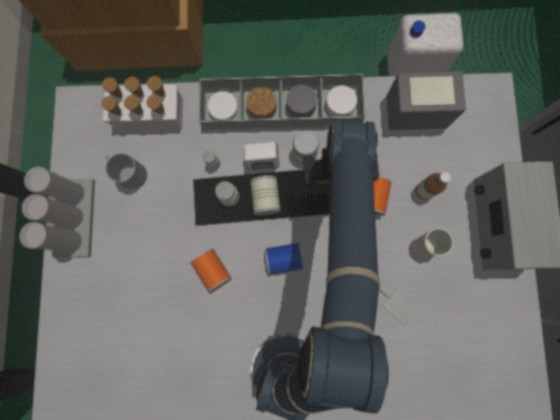

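View pics/scene3.png

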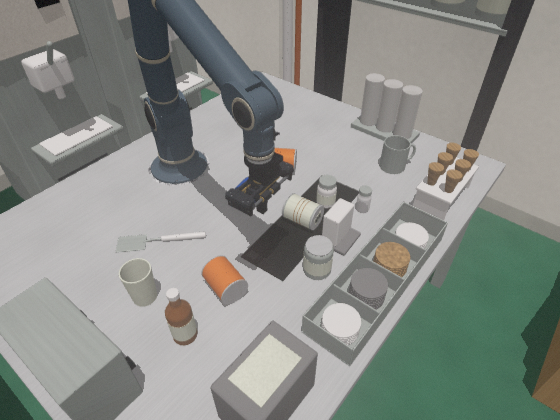

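Top view: the tin (265,195) lies in front of the reader (261,155). Scene view: the tin (302,211) faces the window, the arm is clear, and the bystanders are where they were.

```bash
python3 -c "
from workcell import *
print(close_job())"
```

```text
the job is handed in; nothing more can be done
None
```

I rolled the cream tin along the mat with the shut fingertips on its top, in four slow strokes, and handed the job in at about 20 s; no verdict is reported.

**Tin position (last check, two cameras):**

| Check | Top camera | Scene camera | Limit |
|---|---|---|---|
| Along the mat (y) | -0.9 mm | -1.8 mm | ±12 mm |
| Across the mat (x) | about -9 mm | about -3 mm | ±30 mm |
| Axis off square | 0.035 rad | 0.035 rad | 0.2 rad |
| Axis height | 46.4 mm | 46.0 mm | 42–50 mm |

- **Force and height:** vertical force on the tool read at most about 19 N between moves. The grasp point stayed near or above 105 mm whenever the tin was touched.
- **Camera disagreement:** the reader's middle came out at about -0.3 mm from the top camera and -3.6 mm from the scene camera. Both put the tin within 2 mm of it.
- **Bystanders:** the jar measured within about 1 mm of where it started. The others I only checked by eye in the pictures, and they looked unmoved. The arm partly hid the spatula, and one orange look-alike in each view.
- **Not measured:** I did not time the tin at rest before handing in; it stayed where it was left after each earlier stroke. The gripper was about 200 mm away and touching nothing.

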